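Index the sample carousel to its next hole

TASK

With the fingertips, press the carousel's spring plunger down and, keeping it pressed, turn the table to the next hole of the index ring, whichever way brings the tall capped sample tube in front of the reading post; then let the plunger spring fully up into that hole so that the table is locked. Grip and lift nothing, do not touch the tube or the short vial in the wells, and leave the other things where they are.

Things in the scene. Friction and masses are not known exactly. Their poses are not given: they have to be found in the camera images.
- carousel: fixed stand on the worktop: white round foot, 236 mm across; origin on the turning axis at worktop height, z up, x towards the reading post, a white upright of 24x44 mm, 155 mm high, with a dark window, centred 146 mm from the axis
- ring_hole (a point): middle of the hole in which the plunger's pin starts, on the stand's -x, 105 mm from the axis. The fixed aluminium index ring (radius 98 to 122 mm, height 40 to 50 mm) has 8 such holes, 45 degrees apart; each is a slot 16 mm wide, 14 mm deep, open to the inside
- table_centre (a point): centre of the top of the white turning table, 62 mm high, radius 94 mm (a small hub rises 14 mm over it). Five cup-like wells (23 mm outside, 15 mm bore, 36 mm high) stand on it, 50 mm from the axis, at table angles 0, +-45 and +-90 degrees; the empty well at angle 0 starts in front of the reading post
- turntable (a joint): turn of the table about the stand's z in rad, 0 at the start, positive counter-clockwise from above; one hole is 0.785 either way, stops at +-1.2. Locked (1 degree of play) while the plunger is up. With it pressed the table turns with light friction (0.1 N m) and stays where it is left. If it is let up between holes, its pin rides under the ring and springs up at the next hole
- plunger (a joint): how far the plunger is pressed down, m: 0 fully up (pin in a hole), about 0.012 while the pin is held down under the ring between holes, stop at 0.015. The table is free from 0.012 on. Spring: 3 N at the top, 9 N at the stop. The pin's round end finds a hole when let up within about 4 mm (2 degrees) of it
- plunger_top (a point): centre of the top of the plunger's flat black round head, 44 mm across, 6 mm thick; it rides on the table 78 mm from the axis, opposite the well at angle 0 (on the stand's -x at the start); top 84 mm high when up, 69 mm when fully pressed
- post_left (a point): top of a white upright finger post fixed on the table beside the plunger's head (26 mm long radially, 6 mm thick, top 90 mm high), at the stand's +y side, 30 mm from the head's centre. A finger that presses the head can push the post sideways to turn the table
- post_right (a point): top of the like post at the other side of the head; 54 mm clear between the two
- reading_place (a point): fixed point in front of the reading post, on the floor of a well (65 mm height, 50 mm from the axis along the stand's x): the foot of the tube must come here
- sample_tube: tall capped sample tube, 13 mm diameter, 88 mm high with its 16 mm cap, origin at its foot; stands loose in the well at table angle +45 or -45 degrees, its cap about 90 mm above the table
- short_vial: short glass vial with a grey stopper, 13 mm diameter, 47 mm high, origin at its foot; stands loose in the other of these two wells
- saline_bottle: white bottle, 45 mm diameter, 126 mm high, origin at its foot; bystander to the right
- gel_bottle: small blue bottle with a white cap, 43 mm diameter, 60 mm high, origin at its foot; bystander at the back left

How it is judged (in metres and radians):
On the way, in this order (a step that is already met when the one before it is completed fails the run):
1. the plunger is pressed in while the table still stands at its first hole (value of joint plunger above 0.0115 m and value of joint turntable between -0.12 and 0.12 rad and contact force between the fingers and plunger above 1 N), for 0.1 s.
2. the table is turned off the first hole ((value of joint turntable above 0.35 rad or value of joint turntable below -0.35 rad)), for 0.1 s.
At the end, for the whole second after the job is handed in: The table stands one hole (45 degrees, within 2.5 degrees) from where it started, at rest, with the plunger sprung up (within 3 mm of fully up) in the new hole; the sample tube stands upright, seated in its well, within 6 mm of the reading place, and the short vial is still seated in its well (horizontal distance between sample_tube and reading_place below 0.006 m and angle between sample_tube's own z axis and vertical below 0.12 rad and angle between short_vial's own z axis and vertical below 0.15 rad and z of each of sample_tube, short_vial in the frame of carousel below 0.07 m and (value of joint turntable between 0.74 and 0.83 rad or value of joint turntable between -0.83 and -0.74 rad) and value of joint plunger below 0.003 m and velocity of joint turntable between -0.05 and 0.05 rad/s); the robot touches nothing.
It fails at once if the sample tube or the short vial is lifted in its well by more than 15 mm (z of any of sample_tube, short_vial in the frame of carousel above 0.08 m).
It fails at once if the robot touches the sample tube or the short vial (contact force between any of the fingers, the arm and sample_tube above 1 N or contact force between any of the fingers, the arm and short_vial above 1 N).
It fails at once if the saline bottle is moved by more than 20 mm (distance of saline_bottle from where it was at the start of the episode above 0.02 m).
It fails at once if the small blue bottle is moved by more than 20 mm (distance of gel_bottle from where it was at the start of the episode above 0.02 m).
It also fails if it takes over 38 s, if anything falls off the work surface, if the arm or the gripper's body presses on something with over 40 N, if the wrist force passes 120 N, or if a joint passes its speed limit or range.

ROBOT

A 7-joint arm with a two-finger parallel gripper is mounted at the origin on a cart in front of the work surface, level with it; the furniture and walls round the work are solid. World frame = base frame: x ahead of the robot, y to its left, z up, the work surface at z = 0. Lengths are in mm, angles in rad, forces in N, time in s.
With the tool pointing down it reaches from about 425 to 875 mm from the base axis. Payload 8.4 kg.
Tool frame: the origin (TCP) lies at the very end of the fingers, on their centre line; the grasp point (between the pads) lies 19 mm behind it; y points along the fingers, x is the direction in which the jaws open and shut, and the axes are right-handed (so a half turn about y gives the same grasp; the last joint's range is limited). The gripper opens to 85 mm and grips with 20 to 120 N. Pads are 22 mm wide; open, the fingers measure 114 mm over their backs; the gripper's body (76 mm by 85 mm) begins 54 mm behind the grasp point. The pads swing forward as they close: fully open they stand 13 mm farther back than shut.
Start: joints at [-1.411, 0.333, 0.04, 1.465, -0.013, 1.343, -0.059], TCP at [166.351, 628.324, 231.308] pointing down, gripper open.
Joint ranges: [-2.58, 2.58], [-0.38, 2.09], [-1.3, 1.39], [0.25, 2.4], [-1.5, 4.64], [0.08, 2.09], [-2.65, 2.65]. Speed limits (rad/s): [2.22, 2.22, 2.79, 2.79, 3.14, 3.14, 3.14].

INTERFACE

Orientations are given as a unit quaternion [w, x, y, z].
In Python, from rig import arm gives the robot as it stands. The module is installed in compiled form; this text tells all that it offers.
- The arm moves only by the shell command python3 -m jog 'ROWS'. ROWS is a JSON object of lists of equal length, an entry for each row: "xyz": the shift along the tool's x, y, z in mm, a list of three; "rot": the turn, a rotation vector about the tool's x, y, z in rad, a list of three; "jaw": the finger opening in mm, from 0 to 85.4. In form: {"xyz": [[dx, dy, dz], ...], "rot": [[rx, ry, rz], ...], "jaw": [jaw, ...]}. A call has 1 to 12 rows; each row shifts and turns the commanded pose from where the row before left it, along the tool's axes as they then stand; what a row does not reach is not made up. A row lasts 1/10 s, in which the tool goes at most 50 mm and 8.59 degrees, less where a joint would pass 70% of its speed; a pose out of reach is approached as far as the arm can. A call is refused whole if a number of a shift passes 50 or a number of a turn 0.15, either way. A call with a gripper value outside its range is refused whole. The fingers move at their own pace and stop on an object; the grip force is fixed at half the most. Time passes only in rows, so rows that do not move let the fingers close. It gives the time, the measured TCP pose, the force and the opening at its end, in the units of the state.
- arm.sense(): the state, without advancing time (a new reading comes with each control period).
- arm.grab_frame(name): name is "scene" or "top"; returns a dict with "img" (480x640x3 uint8, blue, green, red), "fx", "fy", "cx", "cy" (pixels), "D" ([k1, k2, p1, p2, k3] as OpenCV has them; the pictures are not rectified), "R" (3x3) and "t" (3): a world point X has camera coordinates R X + t. Camera axes: x right, y down, z forward; pixel columns grow to the right and rows downward; lengths in mm; the calibration is good to about 2 mm. A picture is of the moment at which its call begins. There is no depth.
- arm.sign_off(): hands the job in, once; it reports no verdict.
The state is a dict: "time_s": time; "q": joint angles; "dq": joint speeds; "joint_efforts": joint torques, N m; "position": TCP position; "ee_rot": TCP orientation; "contact_force": force on the tool from outside, world axes, zero at the start; "torque": the same for the moment, N m; "gripper_width": finger opening in mm.
Only numpy, scipy, OpenCV 4.12 (cv2) and the standard library are available. Lean on these libraries where they do the work, as an engineer would, in place of code of your own. Each camera call takes 0.05 s, during which the arm holds its last target.

## Working session

There is one attempt and no reset: what is moved stays moved. The work goes in short steps, Python scripts to look and compute and a shell command to move; the robot and the scene stay as the last step left them, time stands still between calls to the robot, and variables do not carry over. Pictures are saved under pics/ and viewed, and the job is handed in when it is done.

```bash
mkdir -p pics; python3 - <<'E'
from rig import arm
import cv2
s=arm.sense();print({k:s[k] for k in s})
for n in("scene","top"):
    f=arm.grab_frame(n);cv2.imwrite(f"pics/{n}0.png",f["img"]);print(n,{k:f[k] for k in f if k!="img"})
E
```

```text
{'time_s': 0.0, 'q': array([-1.41117458,  0.33392286,  0.03986842,  1.46624762, -0.01340116,
        1.34328218, -0.05845368]), 'dq': array([ 0.00010084, -0.00046559,  0.00021069,  0.00121822, -0.00070405,
        0.00017246, -0.00157365]), 'joint_efforts': array([ 1.51904969e-04, -6.58564997e+01,  1.36524338e+00, -4.05557549e+01,
        1.66085194e-02,  1.27458363e-02, -5.85118642e-05]), 'position': array([166.27275546, 627.9193303 , 230.42502867]), 'ee_rot': array([-0.55996377,  0.56070917,  0.43088075, -0.43172627]), 'contact_force': array([-0.19797645,  0.62364402, -0.43849516]), 'torque': array([-0.00462842, -0.04553314, -0.03802547]), 'gripper_width': 85.32574856660142}
scene {'fx': 458.6052480185862, 'fy': 458.6052480185862, 'cx': 317.78849086487884, 'cy': 238.15204258604624, 'D': array([-0.03576443,  0.        ,  0.        ,  0.        ,  0.        ]), 'R': array([[ 0.91057884, -0.41320086,  0.01054648],
       [-0.27667319, -0.6282695 , -0.7271378 ],
       [ 0.30707999,  0.65919837, -0.68641051]]), 't': array([-501.95686719,  195.69429647,  900.44365906])}
top {'fx': 562.6097390381749, 'fy': 562.6097390381749, 'cx': 323.17401292695433, 'cy': 231.30398206330108, 'D': array([0.03538543, 0.        , 0.        , 0.        , 0.        ]), 'R': array([[ 0.00170241, -0.99982535,  0.0186112 ],
       [-0.99226178, -0.00399957, -0.12409901],
       [ 0.12415177, -0.01825592, -0.99209529]]), 't': array([  -7.38005389,  548.72888661, 1187.28986913])}
```

View pics/scene0.png

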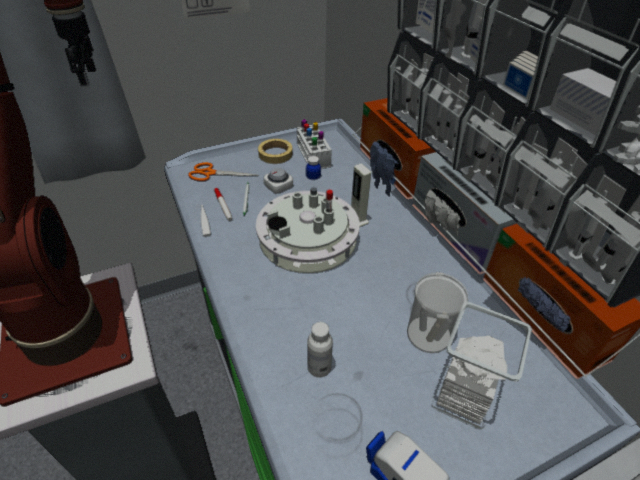

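View pics/top0.png

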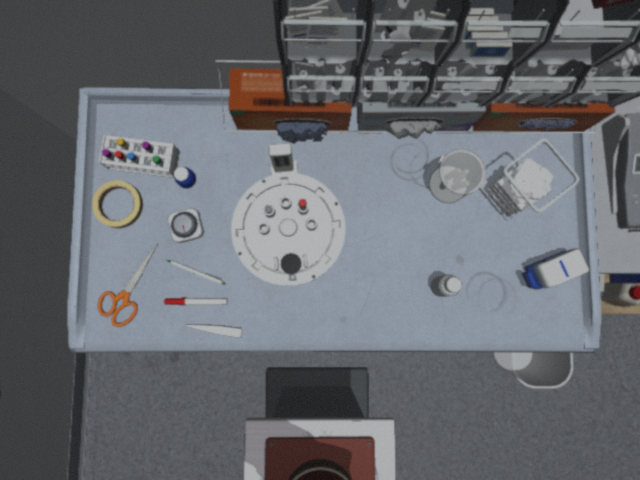

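The scene shows a black plunger head at top-view (291,263), hub at (288,229), a red-capped tube at (302,203) to the right (−y) of the reading post at (283,157). So the table must turn CCW (positive), with the head moving towards −y.

```bash
cat > h.py <<'E'
from rig import arm
import cv2, numpy as np
from scipy.spatial.transform import Rotation as Ro
def ray(f,uv,z):
    K=np.array([[f["fx"],0,f["cx"]],[0,f["fy"],f["cy"]],[0,0,1]])
    p=cv2.undistortPoints(np.array([[uv]],float),K,np.array(f["D"]))[0,0]
    d=f["R"].T@np.array([p[0],p[1],1]); c=-f["R"].T@f["t"]
    return c+d*(z-c[2])/d[2]
def blob(mask,box):
    m=np.zeros_like(mask);x0,y0,x1,y1=box;m[y0:y1,x0:x1]=mask[y0:y1,x0:x1]
    n,l,s,c=cv2.connectedComponentsWithStats(m);i=1+np.argmax(s[1:,4]);return c[i],s[i]
def tool():
    s=arm.sense();w,x,y,z=s["ee_rot"];M=Ro.from_quat([x,y,z,w]).as_matrix();return s,M
E
python3 - <<'E'
from h import *
f=arm.grab_frame("top");im=f["img"]
hsv=cv2.cvtColor(im,cv2.COLOR_BGR2HSV)
c,s=blob((hsv[...,2]<60).astype(np.uint8),(270,240,315,285));print("head",c,s,ray(f,c,84),
  "diam",np.linalg.norm(ray(f,(c[0]-s[2]/2,c[1]),84)-ray(f,(c[0]+s[2]/2,c[1]),84)))
red=((hsv[...,1]>120)&((hsv[...,0]<10)|(hsv[...,0]>170))).astype(np.uint8)
c,s=blob(red,(285,185,320,220));print("cap",c,s,ray(f,c,153))
for n,uv,z in(("hub",(288,228),76),("post",(281,150),155)):print(n,ray(f,uv,z))
g=arm.grab_frame("scene");h2=cv2.cvtColor(g["img"],cv2.COLOR_BGR2HSV)
c,s=blob((h2[...,2]<55).astype(np.uint8),(262,205,295,245));print("head scene",c,s,ray(g,c,84))
red=((h2[...,1]>120)&((h2[...,0]<10)|(h2[...,0]>170))).astype(np.uint8)
c,s=blob(red,(310,180,345,215));print("cap scene",c,s,ray(g,c,145))
cv2.imwrite("pics/top_crop.png",cv2.resize(im[135:300,215:365],None,fx=3.6,fy=3.6,interpolation=cv2.INTER_CUBIC))
cv2.imwrite("pics/scene_crop.png",cv2.resize(g["img"][150:280,240:390],None,fx=4.5,fy=4.5,interpolation=cv2.INTER_CUBIC))
s,M=tool();print(M.round(3))
E
```

```text
head [288.76744186 262.1627907 ] [282 255  17  17 129] [478.01437481  66.05987177  84.        ] diam 35.06250469576506
cap [302.34375 202.71875] [300 200   6   7  32] [590.45465112  37.50092547 153.        ]
hub [550.20277259  68.67972625  76.        ]
post [696.03784693  80.46663135 155.        ]
head scene [276.22680412 222.44845361] [268 216  18  15 194] [475.49734924  60.9673835   84.        ]
cap scene [329.2745098  194.25490196] [327 190   6  10  51] [593.48763723  35.7379452  145.        ]
[[ 0.256 -0.    -0.967]
 [ 0.967 -0.001  0.256]
 [-0.001 -1.    -0.   ]]
```

View pics/top_crop.png

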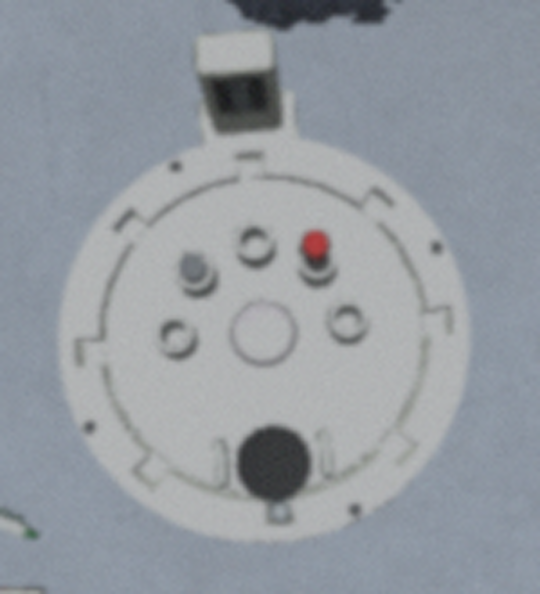

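View pics/scene_crop.png

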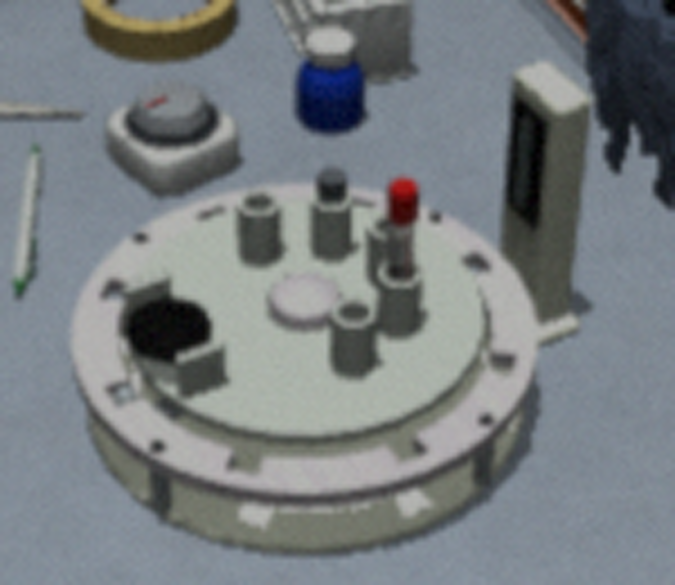

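The crops show the head centred at about top px (290.8,263.6) — the first mask was eaten by a brighter side — hub (288.3,227.5), start hole (292.5,277.2). The posts show clearly in the scene view on both sides of the head.

```bash
python3 - <<'E'
from h import *
for th in(80,100):
  f=arm.grab_frame("top");v=cv2.cvtColor(f["img"],cv2.COLOR_BGR2HSV)[...,2]
  c,s=blob((v<th).astype(np.uint8),(275,245,308,275));H=ray(f,c,84);print("head",th,c,s,H)
  g=arm.grab_frame("scene");v=cv2.cvtColor(g["img"],cv2.COLOR_BGR2HSV)[...,2]
  c,s=blob((v<th-20).astype(np.uint8),(262,205,292,242));print("sc",c,s,ray(g,c,84))
hub=ray(f,(288.3,227.5),76);post=ray(f,(280.5,149.7),155);hole=ray(f,(292.5,277.2),50)
gh=ray(g,(307/4.5+240,298/4.5+150),76);print("hub",hub,"scene hub",gh)
# scene view post tops
for n,p in(("postL",(149,289)),("postR",(200,362))):print(n,ray(g,(p[0]/4.5+240,p[1]/4.5+150),90))
print("post",post,"d",np.linalg.norm((post-hub)[:2]),"hole",hole,np.linalg.norm((hole-hub)[:2]),"head d",np.linalg.norm((H-hub)[:2]))
for a in(post-hub,hub-hole,hub-H):print(np.degrees(np.arctan2(a[1],a[0])))
E
```

```text
head 80 [290.61168385 263.40549828] [282 254  19  20 291] [475.4574321   62.23241373  84.        ]
sc [276.25       222.50490196] [268 215  19  16 204] [475.47739844  60.76696232  84.        ]
head 100 [290.54769231 263.51384615] [281 254  20  21 325] [475.23329208  62.36233839  84.        ]
sc [277.57467532 224.18181818] [267 213  23  25 308] [476.18666494  54.26601871  84.        ]
hub [551.26202235  68.06185318  76.        ] scene hub [553.49824473  60.30953374  76.        ]
postL [476.8665296   83.75814953  90.        ]
postR [480.47653467  22.51353039  90.        ]
post [696.64092547  81.46432844 155.        ] d 145.99538285136552 hole [448.5273636   59.30697847  50.        ] 103.10702178227815 head d 76.24206382118889
5.267207307864919
4.87088160232469
4.287174951042787
```

Consistent: the post comes out 146 mm from the axis, head 76 mm (expected 78), hole 103 mm (105). Axis is about (552,68), stand yaw about 4.9°, head about (474.5,61.5). Next: close the fingers, turn the tool so its x is tangential, and go above the head.

```bash
python3 -m jog '{"xyz":[[0,0,0],[0,0,0],[0,0,0],[-33,0,-14],[-33,0,-14],[-33,0,-14],[-33,0,-14],[-33,0,-14],[-33,0,-14],[-33,0,-14],[-33,0,-14],[-33,0,-14]],"rot":[[0,-0.117,0],[0,-0.117,0],[0,-0.117,0],[0,0,0],[0,0,0],[0,0,0],[0,0,0],[0,0,0],[0,0,0],[0,0,0],[0,0,0],[0,0,0]],"jaw":[0,0,0,0,0,0,0,0,0,0,0,0]}'
python3 -c "
from h import *
s,M=tool();print(s['position'],s['q'].round(2),s['gripper_width']);print(M.round(3));print(M.T@(np.array([474.5,61.5,230])-s['position']))"
```

```text
time_s: 1.6
position: [319.7, 342.8, 231.5]
ee_rot: [-0.477, 0.476, 0.523, -0.522]
contact_force: [1.3, 0.1, 1.5]
gripper_width: 0.0
[319.7191729  342.81821793 231.52587922] [-1.09 -0.04  0.17  1.89  0.01  1.29  0.74] 0.012422086964045894
[[-0.092  0.    -0.996]
 [ 0.996  0.001 -0.092]
 [ 0.001 -1.    -0.   ]]
[-294.36567099    1.40513624 -128.24293284]
```

```bash
python3 -m jog '{"xyz":[[-33,0,-14],[-33,0,-14],[-33,0,-14],[-33,0,-14],[-33,0,-14],[-33,0,-14],[-33,0,-14],[-33,0,-14],[-30,0,-16],[0,20,0],[0,30,0],[0,30,0]],"rot":[[0,0,0],[0,0,0],[0,0,0],[0,0,0],[0,0,0],[0,0,0],[0,0,0],[0,0,0],[0,0,0],[0,0,0],[0,0,0],[0,0,0]],"jaw":[0,0,0,0,0,0,0,0,0,0,0,0]}'
python3 - <<'E'
from h import *
s,M=tool();print(s['position'],s['q'].round(2),s['contact_force']);print(M.round(3));print(M.T@(np.array([474.5,61.5,110])-s['position']))
for n,b in(("top",(135,300,215,365)),("scene",(120,280,220,390))):
  im=arm.grab_frame(n)["img"][b[0]:b[1],b[2]:b[3]];cv2.imwrite(f"pics/{n}1.png",cv2.resize(im,None,fx=3.6,fy=3.6,interpolation=cv2.INTER_CUBIC))
E
```

```text
time_s: 2.8
position: [474.1, 63.0, 150.9]
ee_rot: [-0.476, 0.477, 0.523, -0.522]
contact_force: [-0.8, 0.7, -0.3]
gripper_width: 0.1
[474.08774613  63.01458864 150.85117877] [-0.78  0.03  0.57  2.   -0.02  1.12  1.46] [-0.8315466   0.67699949 -0.25480104]
[[-0.091  0.001 -0.996]
 [ 0.996  0.001 -0.091]
 [ 0.001 -1.    -0.001]]
[-1.57497007 40.85042431 -0.21223138]
```

View pics/scene1.png

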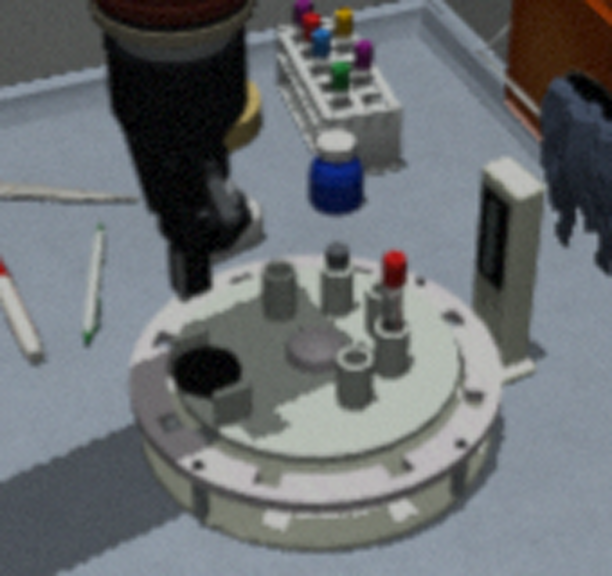

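View pics/top1.png

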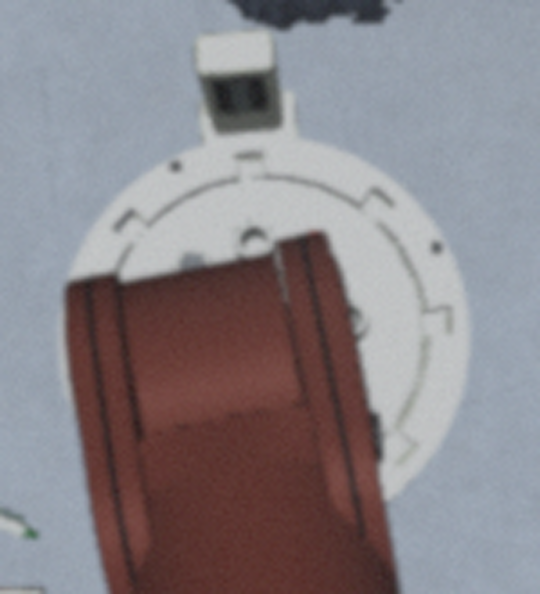

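The fingertips hang over the head, and the tube and vial are clear of the arm in the scene view. Descending with force checks.

```bash
python3 -m jog '{"xyz":[[-1.5,20,0],[0,20,0],[0,18,0],[0,2,0],[0,2,0],[0,2,0],[0,0,0]],"rot":[[0,0,0],[0,0,0],[0,0,0],[0,0,0],[0,0,0],[0,0,0],[0,0,0]],"jaw":[0,0,0,0,0,0,0]}'
python3 - <<'E'
from h import *
s,M=tool();print(s['position'],s['contact_force'])
for n,b in(("scene",(120,280,220,390)),):
  im=arm.grab_frame(n)["img"][b[0]:b[1],b[2]:b[3]];cv2.imwrite(f"pics/{n}2.png",cv2.resize(im,None,fx=3.6,fy=3.6,interpolation=cv2.INTER_CUBIC))
E
```

```text
time_s: 3.6
position: [474.4, 61.9, 88.2]
ee_rot: [-0.476, 0.477, 0.523, -0.522]
contact_force: [-0.2, 0.1, 0.4]
gripper_width: -0.1
[474.3721122   61.92832861  88.16428123] [-0.20333955  0.11228356  0.38811325]
```

View pics/scene2.png

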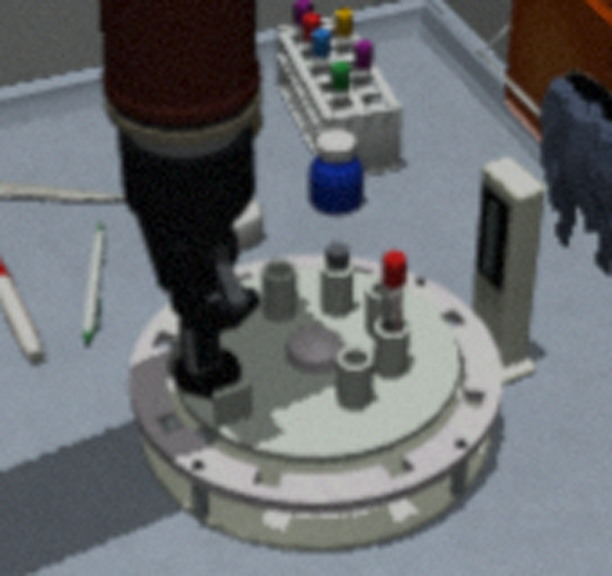

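The tips stand just above the head, between the posts. Now pressing.

```bash
for i in 1; do python3 -m jog '{"xyz":[[0,4,0],[0,4,0],[0,0,0]],"rot":[[0,0,0],[0,0,0],[0,0,0]],"jaw":[0,0,0]}'; done; python3 -m jog '{"xyz":[[0,4,0],[0,3,0],[0,0,0]],"rot":[[0,0,0],[0,0,0],[0,0,0]],"jaw":[0,0,0]}';python3 -m jog '{"xyz":[[0,2,0],[0,0,0],[0,0,0]],"rot":[[0,0,0],[0,0,0],[0,0,0]],"jaw":[0,0,0]}'
```

```text
time_s: 3.95
position: [474.4, 61.9, 79.4]
ee_rot: [-0.476, 0.477, 0.523, -0.522]
contact_force: [1.7, 0.4, 5.0]
gripper_width: 0.1
time_s: 4.25
position: [474.4, 61.9, 72.6]
ee_rot: [-0.476, 0.477, 0.523, -0.522]
contact_force: [-0.1, 0.0, 7.9]
gripper_width: -0.1
time_s: 4.55
position: [474.4, 61.9, 70.9]
ee_rot: [-0.476, 0.477, 0.523, -0.522]
contact_force: [-0.1, 0.5, 8.9]
gripper_width: 0.1
```

Readings match the spring: 5 N at 79.4, 8.9 N at 70.9, so the plunger is at about 13 mm. Now turning along the arc, with the tool turning too.

```bash
python3 -m jog '{"xyz":[[0,0.5,0],[-3.9,0,-0.1],[-3.9,0,-0.1],[-3.9,0,-0.1],[-3.9,0,-0.1],[-3.9,0,-0.1],[-3.9,0,-0.1],[-3.9,0,-0.1],[-3.9,0,-0.1],[0,0,0]],"rot":[[0,0,0],[0,-0.05,0],[0,-0.05,0],[0,-0.05,0],[0,-0.05,0],[0,-0.05,0],[0,-0.05,0],[0,-0.05,0],[0,-0.05,0],[0,0,0]],"jaw":[0,0,0,0,0,0,0,0,0,0]}'
cat > look.py <<'E'
import sys
from h import *
s,M=tool();p=s['position'];print(p.round(1),'F',s['contact_force'].round(1),'j7',s['q'][6].round(2),'toolx deg',np.degrees(np.arctan2(M[1,0],M[0,0])).round(1))
d=p[:2]-[552,68];print('tip R',np.hypot(*d).round(1),'turn deg',(np.degrees(np.arctan2(d[1],d[0]))%360-184.9).round(1))
for n,b in(("scene",(120,280,220,390)),("top",(135,300,215,365))):
  f=arm.grab_frame(n);im=f["img"]
  hsv=cv2.cvtColor(im,cv2.COLOR_BGR2HSV);red=((hsv[...,1]>120)&((hsv[...,0]<10)|(hsv[...,0]>170))).astype(np.uint8)
  box=(310,170,365,225) if n=="scene" else (270,180,320,220)
  try:
    c,_=blob(red,box);X=ray(f,c,145 if n=="scene" else 153);e=X[:2]-[552,68];print(n,'cap',c.round(1),_[4],X.round(1),'R',np.hypot(*e).round(1),'turn',(np.degrees(np.arctan2(e[1],e[0]))-4.9+45).round(1))
  except Exception as ex: print(n,'no red',ex)
  cv2.imwrite(f"pics/{n}_{sys.argv[1]}.png",cv2.resize(im[b[0]:b[1],b[2]:b[3]],None,fx=3.6,fy=3.6,interpolation=cv2.INTER_CUBIC))
E
python3 look.py a
```

```text
time_s: 5.55
position: [483.3, 31.5, 70.4]
ee_rot: [-0.363, 0.363, 0.607, -0.607]
contact_force: [-0.9, -1.9, 8.2]
gripper_width: -0.0
[483.3  31.5  70.4] F [-0.9 -1.9  8.2] j7 2.01 toolx deg 118.3
tip R 77.8 turn deg 23.1
scene cap [329.6 188.7] 52 [602.8  53.7 145. ] R 52.8 turn 24.4
top cap [293.7 197.9] 35 [600.   54.6 153. ] R 49.8 turn 24.5
```

View pics/scene_a.png

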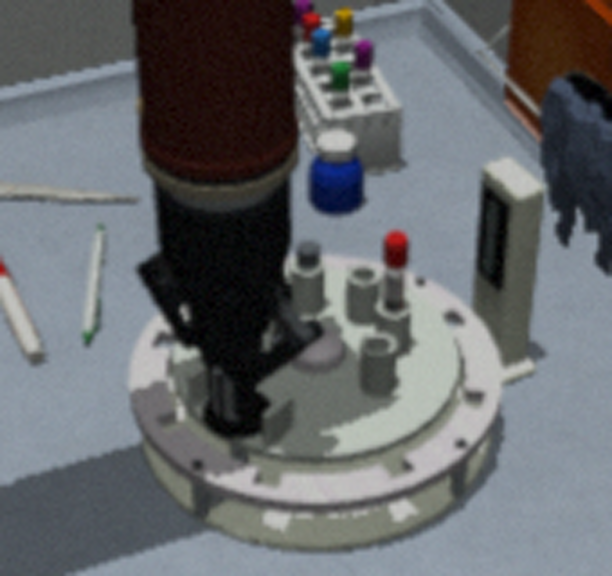

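Scene view: the head and finger moved together, carried by friction. Both cameras put the tube's turn at 24.5°. Joint 7 is nearing its range, so I go on without rotating the tool, to about 40°.

```bash
python3 -m jog '{"xyz":[[-3.4,0,0],[-3.4,0,-0.1],[-3.5,0,-0.3],[-3.5,0,-0.5],[-3.5,0,-0.7],[-3.4,0,-0.9],[0,0,0]],"rot":[[0,0,0],[0,0,0],[0,0,0],[0,0,0],[0,0,0],[0,0,0],[0,0,0]],"jaw":[0,0,0,0,0,0,0]}'
python3 look.py b
```

```text
time_s: 6.35
position: [495.5, 14.7, 70.4]
ee_rot: [-0.363, 0.364, 0.607, -0.606]
contact_force: [-0.2, -0.4, 7.8]
gripper_width: -0.3
[495.5  14.7  70.4] F [-0.2 -0.4  7.8] j7 2.06 toolx deg 118.2
tip R 77.6 turn deg 38.4
scene cap [328.1 185.4] 48 [605.   65.9 145. ] R 53.0 turn 37.8
top cap [287.6 196.9] 36 [602.   66.6 153. ] R 50.0 turn 38.5
```

View pics/scene_b.png

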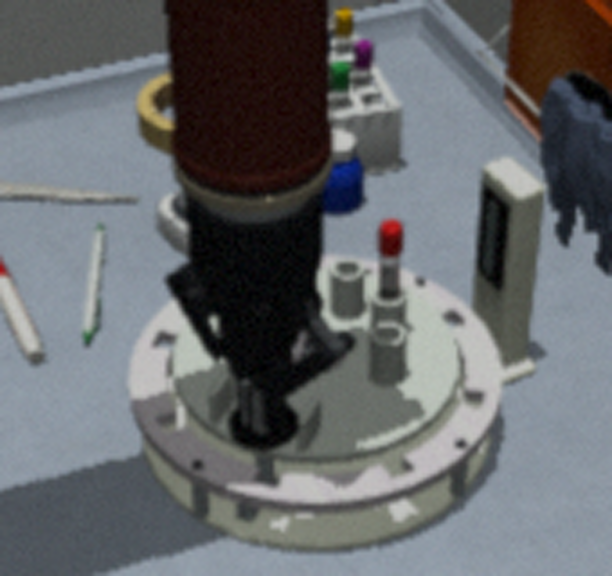

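View pics/top_b.png

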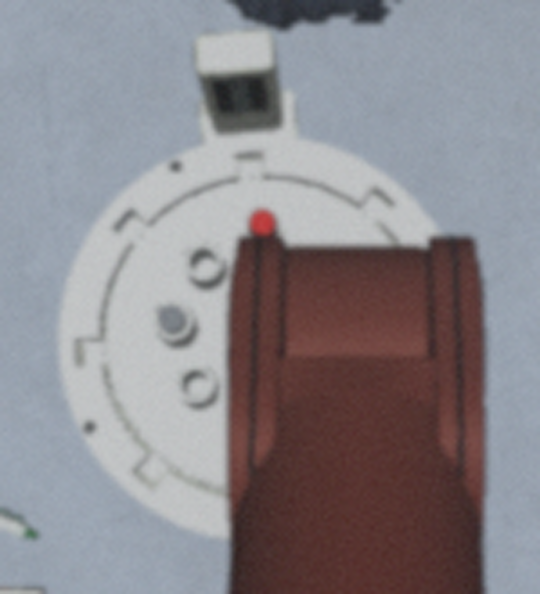

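The tube's red cap is now at top px (287.6,196.9), turn about 38.4°. Next I turn about 5.5° more, still pressed, then measure.

```bash
python3 -m jog '{"xyz":[[-2.4,0,-0.7],[-2.4,0,-0.8],[-2.4,0,-0.9],[0,0,0],[0,0,0]],"rot":[[0,0,0],[0,0,0],[0,0,0],[0,0,0],[0,0,0]],"jaw":[0,0,0,0,0]}'
python3 look.py c
```

```text
time_s: 6.95
position: [500.9, 9.6, 70.4]
ee_rot: [-0.363, 0.363, 0.607, -0.607]
contact_force: [-0.4, 0.1, 8.5]
gripper_width: -0.1
[500.9   9.6  70.4] F [-0.4  0.1  8.5] j7 2.08 toolx deg 118.2
tip R 77.6 turn deg 43.9
scene cap [327.3 184.4] 52 [604.9  69.9 145. ] R 52.9 turn 42.2
top cap [284.7 196.2] 22 [603.2  72.3 153. ] R 51.4 turn 44.9
```

```bash
python3 -m jog '{"xyz":[[0,-2,0],[0,-2,0],[0,-2,0],[0,0,0]],"rot":[[0,0,0],[0,0,0],[0,0,0],[0,0,0]],"jaw":[0,0,0,0]}'; python3 -m jog '{"xyz":[[0,-2,0],[0,0,0],[0,0,0]],"rot":[[0,0,0],[0,0,0],[0,0,0]],"jaw":[0,0,0]}'
```

```text
time_s: 7.45
position: [500.0, 9.8, 75.8]
ee_rot: [0.363, -0.363, -0.607, 0.607]
contact_force: [0.2, 0.7, -0.5]
gripper_width: -0.0
time_s: 7.75
position: [500.2, 9.8, 77.8]
ee_rot: [0.363, -0.363, -0.607, 0.607]
contact_force: [0.2, 0.0, 1.2]
gripper_width: 0.3
```

The force dropped to zero, so the pin is under the ring and not yet in the hole. The scene view says about 42–43°. With the head free, I push the −y post forward in small steps until the pin pops, which should show as an upward force.

```bash
python3 -m jog '{"xyz":[[-1.9,0,-0.7],[-1.9,0,-0.7],[-1.9,0,-0.8],[-1.9,0,-0.8],[0,0,0]],"rot":[[0,0,0],[0,0,0],[0,0,0],[0,0,0],[0,0,0]],"jaw":[0,0,0,0,0]}'; python3 -m jog '{"xyz":[[-0.9,0,-0.4],[-0.9,0,-0.4],[0,0,0]],"rot":[[0,0,0],[0,0,0],[0,0,0]],"jaw":[0,0,0]}';python3 look.py d
```

```text
time_s: 8.25
position: [506.7, 4.2, 77.8]
ee_rot: [0.363, -0.363, -0.607, 0.607]
contact_force: [0.6, -0.1, -1.0]
gripper_width: 0.3
time_s: 8.55
position: [508.2, 3.2, 77.9]
ee_rot: [0.363, -0.363, -0.607, 0.607]
contact_force: [0.3, -0.0, -0.3]
gripper_width: 0.5
[508.2   3.2  77.9] F [ 0.3 -0.  -0.3] j7 2.09 toolx deg 118.2
tip R 78.3 turn deg 51.0
scene cap [327.4 184.5] 53 [604.9  69.8 145. ] R 53.0 turn 42.0
top cap [285.6 196.8] 38 [602.   70.6 153. ] R 50.1 turn 43.1
```

View pics/scene_d.png

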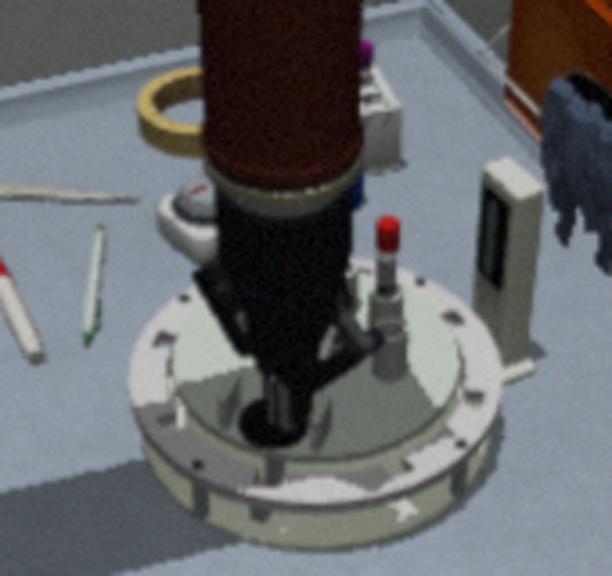

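The finger hasn't reached the post yet; both views put the table at about 42.5–43°. Continuing.

```bash
python3 -m jog '{"xyz":[[-0.9,0,-0.5],[-0.9,0,-0.5],[0,0,0]],"rot":[[0,0,0],[0,0,0],[0,0,0]],"jaw":[0,0,0]}'; python3 -m jog '{"xyz":[[-0.9,0,-0.5],[-0.9,0,-0.5],[0,0,0]],"rot":[[0,0,0],[0,0,0],[0,0,0]],"jaw":[0,0,0]}';python3 look.py e
```

```text
time_s: 8.95
position: [509.7, 2.2, 77.8]
ee_rot: [0.363, -0.363, -0.607, 0.607]
contact_force: [-1.0, 1.2, 0.2]
gripper_width: 0.0
time_s: 9.25
position: [512.1, 0.8, 78.3]
ee_rot: [-0.363, 0.363, 0.607, -0.607]
contact_force: [-0.8, -0.3, 4.7]
gripper_width: -0.1
[512.1   0.8  78.3] F [-0.8 -0.3  4.7] j7 2.1 toolx deg 118.2
tip R 78.2 turn deg 54.4
scene cap [327.  183.9] 44 [605.  72. 145.] R 53.1 turn 44.5
top cap [284.6 196.9] 36 [602.   72.5 153. ] R 50.2 turn 45.2
```

It popped: Fz jumped to 4.7 N and the turn reads about 45°. Backing 1 mm off the post and rising.

```bash
python3 -m jog '{"xyz":[[1,0,0.5],[0,-3,0],[0,-4,0],[0,-5,0],[0,-15,0],[0,-30,0],[0,-40,0],[0,-40,0],[0,0,0]],"rot":[[0,0,0],[0,0,0],[0,0,0],[0,0,0],[0,0,0],[0,0,0],[0,0,0],[0,0,0],[0,0,0]],"jaw":[0,0,0,0,0,0,0,0,0]}'; python3 -m jog '{"xyz":[[20,-10,20],[30,0,30],[30,0,30],[30,0,30],[30,0,30],[30,0,20],[30,0,0],[30,0,0],[30,0,0],[30,0,0],[0,0,0]],"rot":[[0,0,0],[0,0,0],[0,0,0],[0,0,0],[0,0,0],[0,0,0],[0,0,0],[0,0,0],[0,0,0],[0,0,0],[0,0,0]],"jaw":[0,0,0,0,0,0,0,0,0,0,0]}';python3 look.py f
```

```text
time_s: 10.25
position: [513.0, 1.8, 220.1]
ee_rot: [-0.361, 0.365, 0.609, -0.605]
contact_force: [0.7, 0.3, -0.1]
gripper_width: -0.2
time_s: 11.35
position: [263.8, 164.5, 226.7]
ee_rot: [0.362, -0.362, -0.607, 0.607]
contact_force: [0.8, -0.6, 0.1]
gripper_width: -0.0
[263.8 164.5 226.7] F [ 0.8 -0.6  0.1] j7 1.49 toolx deg 118.4
tip R 303.9 turn deg -23.4
scene cap [326.7 183.6] 50 [604.9  73.3 145. ] R 53.2 turn 45.8
top cap [284.3 196.9] 33 [601.9  73.1 153. ] R 50.1 turn 45.9
```

View pics/scene_f.png

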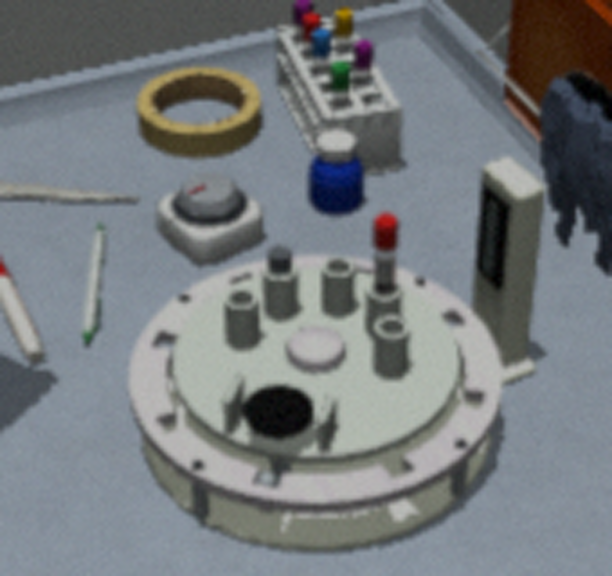

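View pics/top_f.png

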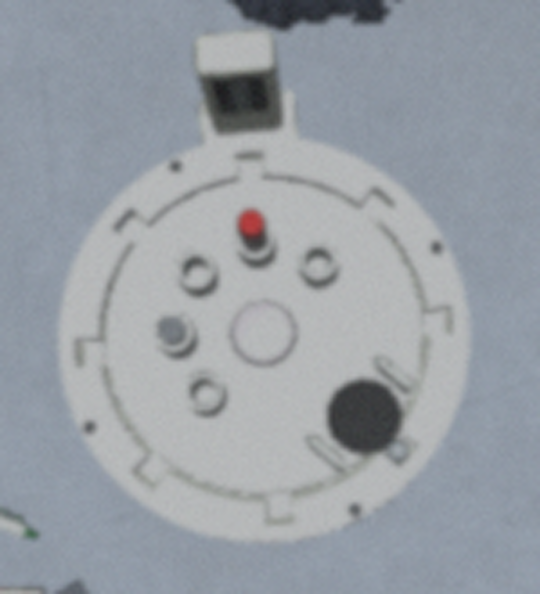

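Both views show the pin in the new hole (top crop px (400,452), looking as it did at the start) and the head raised clear of the table. The tube's well is at (256,246), where the empty well was, and the vial is seated. The bottles appear unmoved.

```bash
python3 -c "
from rig import arm
print(arm.sense()['time_s'],abs(arm.sense()['dq']).max());print(arm.sign_off())"
```

```text
11.45 0.025682777625409887
the job is handed in; nothing more can be done
None
```

The table is turned one hole counter-clockwise and locked, with the sample tube in front of the reading post. I handed the job in at 11.45 s; no verdict is reported.

- **Pressing:** with closed fingertips I pressed the plunger to about 13.5 mm (8–9 N, matching the given spring) at the first hole. I kept it pressed while turning the table to about 43°.
- **Locking:** on the first release the pin did not find the hole. The force dropped to zero, and both cameras showed the table 2–3° short. I pushed the post gently with the head free until the pin sprang up, seen as a jump to 4.7 N upward, then raised the arm clear.

**Last checks:**
- **Table angle:** both cameras read the turn as about 45.8°, within the 2.5° allowed.
- **Pin:** it can be seen in the new hole with the head up, judged by eye in the images.
- **Tube and vial:** the tube stands upright in the well that is now where the empty well started, and the vial is seated.
- **Contact:** the force on the tool was about 1 N or less, with the robot clear of everything.
- **Bottles:** the blue bottle looks unmoved. The saline bottle was outside the final crops, so I did not re-check it, but the arm never went near it.

Between the cameras, turn readings disagreed by up to about 1° (nearly 3° once, when the arm partly hid the cap).

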